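# Clamp the compaction mould to its seat

## Robot

A 6-joint arm with a two-finger parallel gripper is mounted at the origin on the work surface. World frame = base frame: x ahead of the robot, y to its left, z up, the work surface at z = 0. Lengths are in m, angles in rad, forces in N, time in s.
With the tool pointing down it reaches from about 0.25 to 0.8 m from the base axis. Payload 8.5 kg.
Tool frame: the origin (TCP) lies midway between the tips of the shut fingers; the grasp point (between the pads) lies 19 mm behind it (arm.grip_point_offset is the z of the grasp point in the tool frame, in m); z points along the fingers, y is the direction in which the jaws open and shut (so a half turn about z gives the same grasp; the last joint's range is limited). The gripper opens to 85 mm and grips with 20 to 120 N. Pads are 22 mm wide; open, the fingers measure 114 mm over their backs; the gripper's body (76 mm by 85 mm) begins 54 mm behind the grasp point. The pads swing forward as they close: fully open they stand 13 mm farther back than shut.
Start: joints at [-1.24, 0.238, -0.013, 1.319, 0, 1.571], TCP at [0.171, -0.496, 0.231] pointing down, gripper open.
Joint ranges: [-2.66, 2.66], [-1.03, 1.9], [-1.14, 1.46], [-1.82, 2.27], [-1.45, 1.34], [-3.14, 3.14]. Speed limits (rad/s): [2.22, 2.22, 2.79, 3.14, 3.14, 3.14].

## Interface

Orientations are given as a unit quaternion [w, x, y, z].
In Python, from rig import monitor, eyes, arm gives the robot as it stands.
- The arm moves only by the tool servo_tool, never from a script. Its argument "deltas" is a list that holds one entry, the list of rows, each a list of 6 numbers: the shift along the tool's x, y, z in cm, then the turn, a rotation vector about the tool's x, y, z in degrees. A call has 1 to 5 rows; each row is the pose to reach, as a shift and turn from the pose commanded when the call began, along the tool's axes at that moment; what a row does not reach only later rows make up. A row lasts 1/8 s, in which the tool goes at most 62.5 mm and 10.7 degrees, less where a joint would pass 70% of its speed; a pose out of reach is approached as far as the arm can. A call with a gripper value outside its range is refused whole. "fingers" is the finger opening in cm, from 0 to 8.54, set as the call begins (left out, the last holds). The fingers move at their own pace and stop on an object; "force" is the grip in N (left out, the last holds). Time passes only in rows, so rows that repeat a pose let the fingers close. It gives the time, the measured TCP pose, the force and the opening at its end, in the units of the state.
- monitor.sense(): the state, without advancing time (a new reading comes with each control period).
- eyes.capture(name): name is "scene" or "top"; returns a dict with "color" (480x640x3 uint8, red, green, blue), "fx", "fy", "cx", "cy" (pixels), "dist" ([k1, k2, p1, p2, k3] as OpenCV has them; the pictures are not rectified), "rvec" (rotation vector, rad) and "tvec" (3), from world to camera coordinates, as OpenCV has them. Camera axes: x right, y down, z forward; pixel columns grow to the right and rows downward; lengths in m; the calibration is good to about 2 mm. A picture is of the moment at which its call begins. There is no depth.
- arm.hand_in(): hands the job in, once; it reports no verdict.
The state is a dict: "time": time; "joint_positions": joint angles; "joint_velocities": joint speeds; "effort": joint torques, N m; "ee_pos": TCP position; "tcp_rot": TCP orientation; "ft_force": force on the tool from outside, world axes, zero at the start; "torque": the same for the moment, N m; "width": finger opening in m.
Only numpy, scipy, OpenCV 4.12 (cv2) and the standard library are available. Lean on these libraries where they do the work, as an engineer would, in place of code of your own. Each camera call takes 0.05 s, during which the arm holds its last target. There are 200 camera calls.

## Task

Clamp down the round brass compaction mould: push the red handle of the toggle clamp beside it all the way down past its dead centre, so that it stays locked and the black pad presses on the mould's base plate, then let go. Leave the mould standing where it is, and leave the other clamp, at the grey square mould, open.

Things in the scene. Friction and masses are not known exactly. Their poses are not given: they have to be found in the camera images.
- clamp: The toggle clamp to close, steel, 64 mm high, fixed at the brass mould. Origin on the table under the handle's pivot, which is 55 mm up with its pin along y; z up; x points the way the handle leans, away from the mould. Along the handle from the pivot: bare bar to 45 mm, red grip 45 to 140 mm, 28 mm wide, 16 mm thick, centred on the line. On its -x side an arm, raised now, bears the black pad.
- clamp_handle (a joint): How far that clamp's handle is pushed down, rad: the handle stands (0.85 - value) above level. Start -0.06 to 0.06; 0.85 is fully down on its stop, level. 1 to 2 N on the grip moves it; from about 0.42 the sprung pad is on the mould's base plate, the push rises to about 6 N and, let go, it springs back; dead centre is 0.73; from about 0.76 it goes on to the stop by itself and locks.
- mould: Brass compaction mould, loose on the clamp's dark seat plate (275 x 130 x 12 mm): round, open, 84 mm across (92 at the collar), on a base plate 140 x 110 x 14 mm, 102 mm high in all, about 0.95 kg. Origin under the base plate's centre, 12 mm above the table and about 154 mm from the clamp's origin on its -x side; z up.
- spare_handle (a joint): How far the handle of the other, identical clamp, at the grey square mould, is pushed down, rad: -0.06 to 0.06 at the start (standing up), 0.85 is closed. Leave it alone.
Not all that is in view belongs to the job. What is shaped like the mould but purple is not meant.

How it is judged:
By the outcome, as a careful person would: the job done as asked, in the order asked, and still so for the second after the job is handed in, with the robot touching nothing.
It also fails if it takes over 29 s, if anything falls off the work surface, if the arm or the gripper's body presses on something with over 40 N, if the wrist force passes 120 N, or if a joint passes its speed limit or range.

## Working session

There is one attempt and no reset: what is moved stays moved. The work goes in short steps, Python scripts to look and compute and a tool call to move; the robot and the scene stay as the last step left them, time stands still between calls to the robot, and variables do not carry over. Pictures are saved under pics/ and viewed, about 8 in all and at most 12, crops included, and the job is handed in when it is done.

Besides the shell and the picture viewer there is one more tool, called as name([rows], argument=value, ...), one row to a line, values as JSON. servo_tool: Moves the arm, as the interface text tells. Its arguments: {"type":"object","properties":{"deltas":{"type":"array","items":{"type":"array","items":{"type":"array","items":{"type":"number"}}}},"fingers":{"type":"number"},"force":{"type":"number"}},"required":["deltas"]}

```bash
mkdir -p pics; python3 - <<'E'
from rig import monitor, eyes, arm
import cv2,pickle
for n in("scene","top"):
    d=eyes.capture(n); cv2.imwrite(f"pics/{n}0.png",d["color"][:,:,::-1]); pickle.dump(d,open(n+".pkl","wb"))
print(monitor.sense(),arm.grip_point_offset)
E
```

```text
{'time': 0.1, 'joint_positions': array([-1.23998477e+00,  2.38718309e-01, -1.41419911e-02,  1.31921741e+00,
       -2.63483949e-05,  1.57082151e+00]), 'joint_velocities': array([-0.00058811,  0.00049315,  0.00194066, -0.00034354, -0.00025418,
       -0.00041233]), 'effort': array([-1.29857093e-03, -5.39720249e+01,  3.46999204e+01,  1.34072584e-02,
       -1.45432132e-04, -1.25214126e-05]), 'ee_pos': array([ 0.17039861, -0.49618909,  0.23075411]), 'tcp_rot': array([-6.29776255e-04,  9.86353493e-01,  1.64640140e-01, -1.18493795e-04]), 'ft_force': array([ 0.2088839 ,  0.1064672 , -0.26639476]), 'torque': array([-0.03037277,  0.00361326, -0.01236147]), 'width': 0.08533304982127846} -0.0187
```

View pics/scene0.png

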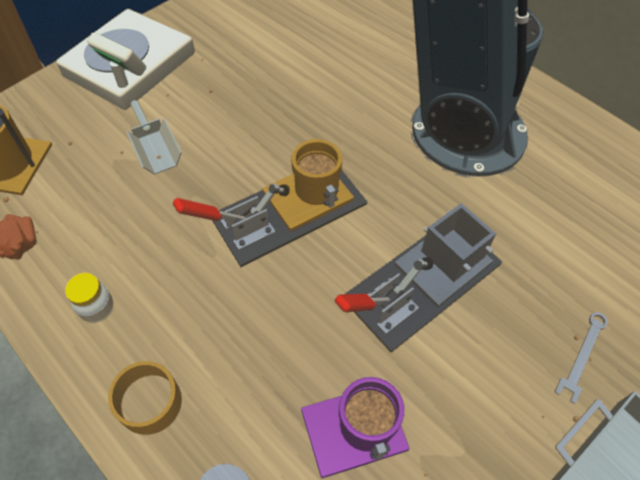

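View pics/top0.png

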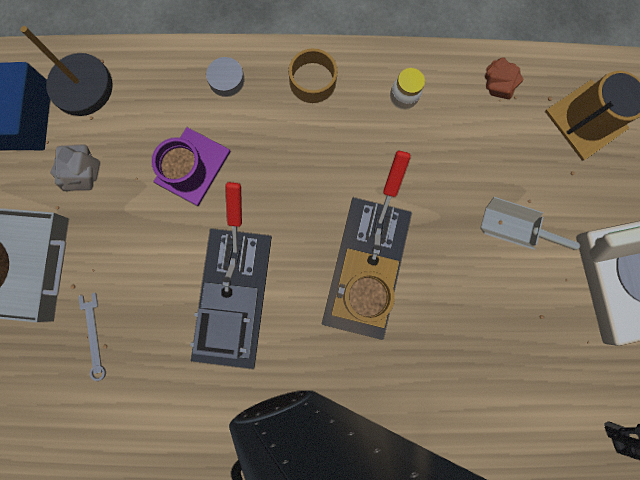

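Candidates in the top view are a brass mould with clamp at (368,297) and red handle at (397,174), a grey square mould at (223,330) with handle at (234,204), a purple mould at (180,163), and a brass piece without a clamp at (605,100). The round brass mould on the dark plate at (368,297) fits the description. I'll confirm it in a crop and measure.

```bash
cat > h.py <<'E'
import cv2,numpy as np,pickle
def ray(d,p):
    K=np.array([[d["fx"],0,d["cx"]],[0,d["fy"],d["cy"]],[0,0,1.]])
    u=cv2.undistortPoints(np.array([[p]],float),K,np.array(d["dist"])).ravel()
    R=cv2.Rodrigues(np.array(d["rvec"],float))[0]; t=np.array(d["tvec"],float).ravel()
    return -R.T@t, R.T@np.array([*u,1])
def onz(d,p,z):
    c,v=ray(d,p); return c+v*(z-c[2])/v[2]
def proj(d,X):
    K=np.array([[d["fx"],0,d["cx"]],[0,d["fy"],d["cy"]],[0,0,1.]])
    return cv2.projectPoints(np.atleast_2d(X).astype(float),np.array(d["rvec"],float),np.array(d["tvec"],float),K,np.array(d["dist"]))[0][:,0]
E
python3 - <<'E'
from h import *
d=pickle.load(open("top.pkl","rb"))
P=np.array([onz(d,p,.012) for p in[(353,198),(412,211),(383,339),(323,324)]])
print(P.round(3)); 
ax=(P[0]+P[1]-P[2]-P[3])/2; print("len",np.linalg.norm(ax),"yaw",np.arctan2(ax[1],ax[0]),P.mean(0))
yaw=np.arctan2(ax[1],ax[0]); x=np.array([np.cos(yaw),np.sin(yaw),0])
# red grip in top
im=d["color"].astype(int); m=(im[...,0]>150)&(im[...,1]<70)&(im[...,2]<70)
n,l,s,c=cv2.connectedComponentsWithStats(m.astype(np.uint8))
for i in range(1,n):
    if s[i,4]>40: print(s[i],c[i])
g=min((i for i in range(1,n) if s[i,4]>40),key=lambda i:np.hypot(*(c[i]-(397,174))))
G=onz(d,c[g],.055+.0925*np.sin(.85)); print("grip",G)
O=G-x*.0925*np.cos(.85); O[2]=0; print("origin by grip",O)
M=onz(d,(368,297),.114); print("mould",M, "origin by mould",M+x*.154)
ds=pickle.load(open("scene.pkl","rb"))
for a in(.79,.85,.91):
  E=[O+x*r*np.cos(a)+np.array([0,0,.055+r*np.sin(a)]) for r in(.0,.045,.14)]
  print(a,proj(ds,E).round(),proj(d,E).round())
cv2.imwrite("pics/crop1.png",np.hstack([cv2.resize(d["color"][140:350,300:440],None,fx=2.5,fy=2.5),cv2.resize(ds["color"][130:270,165:375],(420,525))])[:,:,::-1])
E
```

```text
[[ 0.565 -0.085  0.012]
 [ 0.539 -0.21   0.012]
 [ 0.273 -0.146  0.012]
 [ 0.302 -0.024  0.012]]
len 0.271820678487192 yaw -0.23315130337741516 [ 0.41982629 -0.11597323  0.012     ]
[386 151  24  45 428] [397.28037383 171.75      ]
[226 183  14  43 365] [232.51232877 201.36164384]
grip [ 0.58869221 -0.1562644   0.12449344]
origin by grip [ 0.52929555 -0.14215948  0.        ]
mould [ 0.35561277 -0.10113246  0.114     ] origin by mould [ 0.50544601 -0.13671334  0.114     ]
0.79 [[233. 218.]
 [214. 215.]
 [170. 208.]] [[384. 211.]
 [390. 192.]
 [405. 148.]]
0.85 [[233. 218.]
 [215. 214.]
 [173. 205.]] [[384. 211.]
 [390. 192.]
 [405. 150.]]
0.91 [[233. 218.]
 [216. 213.]
 [176. 201.]] [[384. 211.]
 [390. 193.]
 [405. 152.]]
```

View pics/crop1.png

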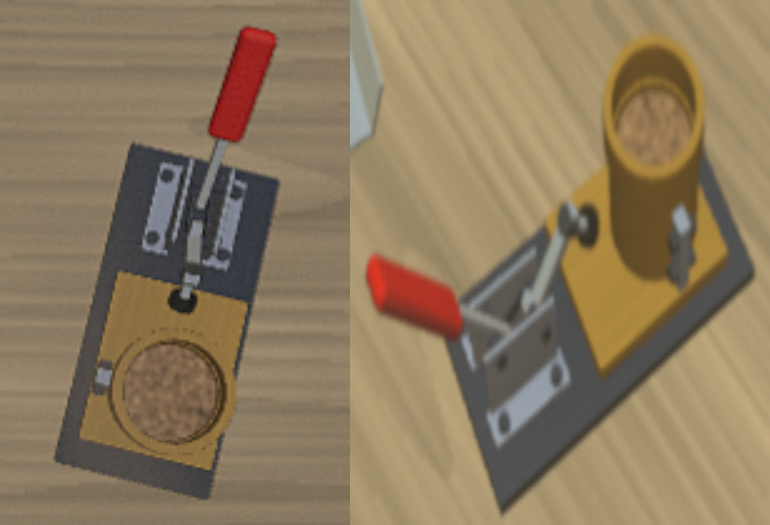

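The crop confirms it: round brass mould on its dark plate, red handle leaning away from the mould, pad arm raised. I'll refine the clamp pose by fitting both views, then compute the approach.

```bash
cat >> h.py <<'E'
from scipy.spatial.transform import Rotation as Ro
def delta(s,target,yaw):
    R=Ro.from_quat(np.roll(s["tcp_rot"],-1)); 
    Rt=Ro.from_matrix(np.array([[np.cos(yaw),np.sin(yaw),0],[np.sin(yaw),-np.cos(yaw),0],[0,0,-1]]))
    return (R.inv().apply(np.array(target)-s["ee_pos"])*100).round(2),(R.inv()*Rt).as_rotvec(degrees=True).round(1)
E
python3 - <<'E'
from h import *
from rig import monitor
from scipy.optimize import least_squares
d=pickle.load(open("top.pkl","rb")); ds=pickle.load(open("scene.pkl","rb"))
obs=np.array([[390.5,195],[403.5,152.5],[217,213],[180,206.5]])
def f(p):
    x,y,w,a=p; E=[[x+r*np.cos(a)*np.cos(w),y+r*np.cos(a)*np.sin(w),.055+r*np.sin(a)] for r in(.045,.138)]
    return np.r_[(proj(d,E)-obs[:2]).ravel(),(proj(ds,E)-obs[2:]).ravel(),(w+.233)*30,(a-.85)*30]
r=least_squares(f,[.52,-.14,-.233,.85]); print(r.x,r.fun.round(1))
x,y,w,a=r.x; s=monitor.sense()
for u,z in((.065,.2),(.105,.063)):
    T=[x+u*np.cos(w),y+u*np.sin(w),z]; print(T,delta(s,T,w))
E
```

```text
[ 0.5232917  -0.14213841 -0.18630986  0.84116874] [-1.1  0.1 -1.1  0.4  0.9 -0.2 -2.4 -1.4  1.4 -0.3]
[np.float64(0.5871668352989323), np.float64(-0.15417861337829994), 0.2] (array([ 50.53, -18.81,   3.1 ]), array([-0.1,  0. , 29.6]))
[np.float64(0.6264746138520981), np.float64(-0.16158796862793348), 0.063] (array([ 54.  , -16.81,  16.8 ]), array([-0.1,  0. , 29.6]))
```

servo_tool([
  [[6, -2.2, 0, 0, 0, 6], [12, -4.4, 0, 0, 0, 12], [18, -6.6, 0, 0, 0, 18], [24, -8.8, 0, 0, 0, 24], [29, -11, 0, 0, 0, 31]],
], fingers=0)

```text
time: 0.72
ee_pos: [0.4104, -0.2967, 0.2311]
tcp_rot: [-0.0, 0.994, -0.107, -0.0]
ft_force: [1.0, -1.0, 0.6]
width: -0.0002
```

```bash
python3 - <<'E'
from h import *
from rig import monitor
s=monitor.sense(); print(s["ee_pos"],s["time"],s["width"],delta(s,[.587,-.155,.2],-.21))
E
```

```text
[ 0.41040924 -0.29670313  0.23108215] 0.725 -0.00017284408811650234 (array([ 14.25, -17.6 ,   3.11]), array([-0. ,  0. , -0.2]))
```

servo_tool([
  [[4, -5, 0, 0, 0, 0], [8, -10, 0, 0, 0, 0], [12, -15, 0, 0, 0, 0], [14.2, -17.6, 1.5, 0, 0, 0], [14.2, -17.6, 3.1, 0, 0, 0]],
])

```text
time: 1.35
ee_pos: [0.5866, -0.1535, 0.1989]
tcp_rot: [-0.0, 0.995, -0.103, -0.0]
ft_force: [-0.2, -0.8, 0.2]
width: 0.0004
```

```bash
python3 - <<'E'
from h import *
from rig import monitor,eyes
s=monitor.sense(); print(s["ee_pos"],s["time"],delta(s,[.587,-.155,.2],-.21))
t=eyes.capture("top")["color"][100:310,300:480]; c=eyes.capture("scene")["color"][80:290,120:390]
cv2.imwrite("pics/a.png",np.hstack([cv2.resize(t,None,fx=1.75,fy=1.75),cv2.resize(c,None,fx=1.75,fy=1.75)])[:,:,::-1])
E
```

```text
[ 0.58661124 -0.15352935  0.19888636] 1.35 (array([ 0.07,  0.14, -0.11]), array([-0. ,  0. ,  0.2]))
```

View pics/a.png

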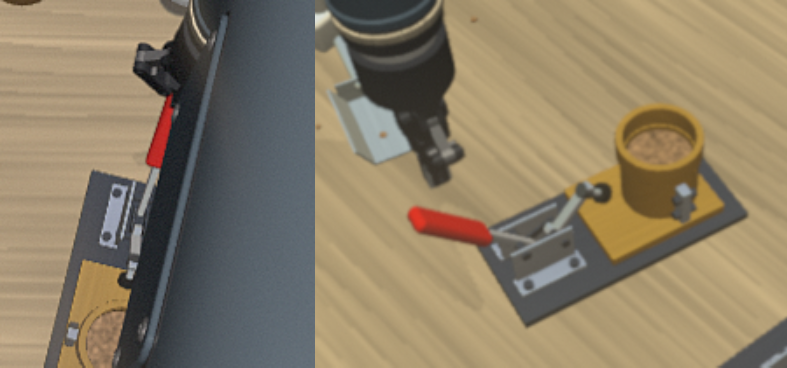

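Fingers stand above the grip. I'll go down to contact and watch the force.

servo_tool([
  [[0, 0, 1.5, 0, 0, 0], [0, 0, 3, 0, 0, 0], [0, 0, 4, 0, 0, 0], [0, 0, 5, 0, 0, 0], [0.2, 0, 6, 0, 0, 0]],
])

```text
time: 2.08
ee_pos: [0.5866, -0.1563, 0.1399]
tcp_rot: [-0.0, 0.994, -0.105, 0.0]
ft_force: [-0.9, -0.5, 1.5]
width: -0.0001
```

```bash
cat > look.py <<'E'
import sys
from h import *
from rig import monitor,eyes
s=monitor.sense(); print(s["ee_pos"],s["time"],s["ft_force"])
t=eyes.capture("top")["color"][100:310,300:480]; c=eyes.capture("scene")["color"][80:290,120:390]
cv2.imwrite(sys.argv[1],np.hstack([cv2.resize(t,None,fx=1.75,fy=1.75),cv2.resize(c,None,fx=1.75,fy=1.75)])[:,:,::-1])
E
python3 look.py pics/b.png
```

```text
[ 0.58662308 -0.15631932  0.13986717] 2.075 [-0.85690534 -0.54505873  1.483644  ]
```

View pics/b.png

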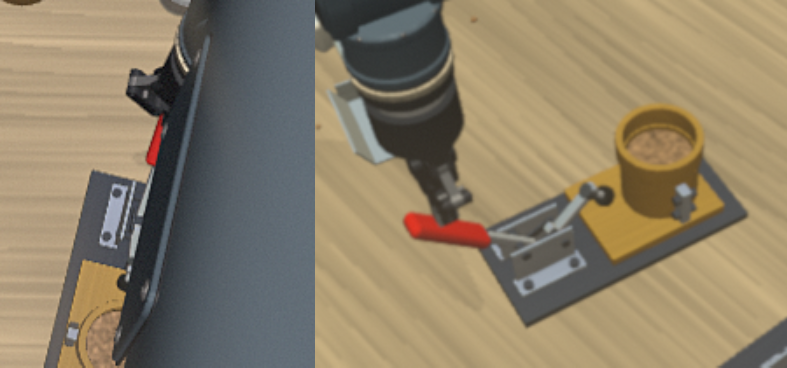

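In contact at the grip (1.5 N). I'll push on along an outward arc.

servo_tool([
  [[0.5, 0, 1.2, 0, 0, 0], [1, 0, 2.4, 0, 0, 0], [1.4, 0, 3.4, 0, 0, 0], [1.8, 0, 4.4, 0, 0, 0], [2.2, 0, 5.2, 0, 0, 0]],
])

```text
time: 2.8
ee_pos: [0.6085, -0.161, 0.088]
tcp_rot: [0.0, 0.994, -0.105, 0.0]
ft_force: [-2.2, 0.8, 4.4]
width: 0.0004
```

```bash
python3 look.py pics/c.png
```

```text
[ 0.60853569 -0.16096861  0.08802318] 2.8 [-2.22314458  0.77605163  4.38501984]
```

View pics/c.png

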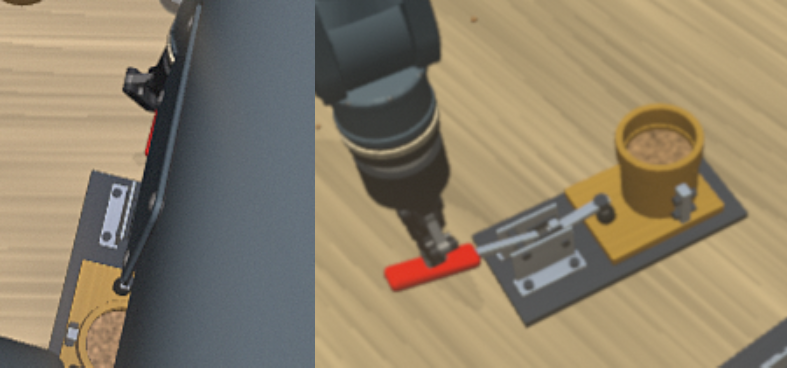

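servo_tool([
  [[0.3, 0, 0.8, 0, 0, 0], [0.6, 0, 1.5, 0, 0, 0], [0.8, 0, 2.1, 0, 0, 0], [1, 0, 2.5, 0, 0, 0], [1, 0, 2.5, 0, 0, 0]],
])

```text
time: 3.52
ee_pos: [0.618, -0.1628, 0.0633]
tcp_rot: [-0.0, 0.994, -0.105, -0.0]
ft_force: [0.4, -0.3, 0.6]
width: -0.0005
```

```bash
python3 look.py pics/d.png
```

```text
[ 0.6180213  -0.16281497  0.06327965] 3.525 [ 0.43891818 -0.2882792   0.59462227]
```

View pics/d.png

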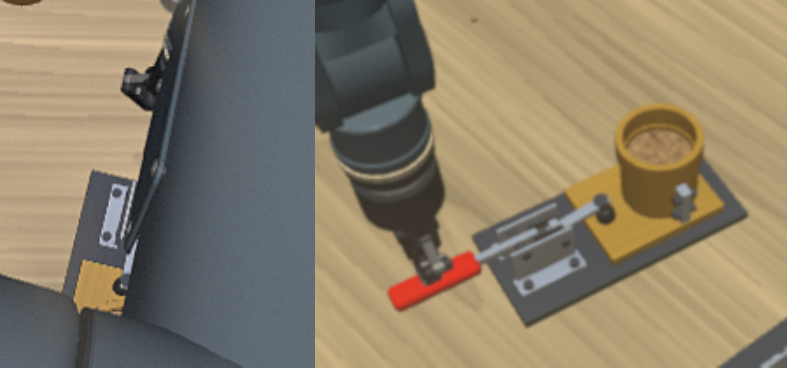

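The force has fallen to zero, so it went over centre. I'll press a little further to feel the stop.

servo_tool([
  [[0, 0, 0.1, 0, 0, 0], [0, 0, 0.2, 0, 0, 0], [0, 0, 0.3, 0, 0, 0]],
])

```text
time: 4.0
ee_pos: [0.6182, -0.1629, 0.0626]
tcp_rot: [0.0, 0.994, -0.105, 0.001]
ft_force: [-8.1, 2.0, 25.5]
width: -0.0003
```

Firmly on the stop at z = 0.0626, which matches a level handle. I'll retreat up and then out of the view.

servo_tool([
  [[0, 0, -1, 0, 0, 0], [0, 0, -4, 0, 0, 0], [0, 0, -9, 0, 0, 0], [0, 0, -14, 0, 0, 0], [0, 3, -17, 0, 0, 0]],
])

```text
time: 4.62
ee_pos: [0.6126, -0.1913, 0.2332]
tcp_rot: [0.0, 0.995, -0.104, 0.002]
ft_force: [-0.3, -0.7, -1.4]
width: -0.0002
```

servo_tool([
  [[0, 5, 0, 0, 0, 0], [-2, 10, 0, 0, 0, 0], [-4, 15, 0, 0, 0, 0], [-6, 20, 0, 0, 0, 0], [-8, 24, 0, 0, 0, 0]],
])

```text
time: 5.25
ee_pos: [0.4821, -0.4119, 0.2302]
tcp_rot: [0.0, 0.994, -0.105, 0.0]
ft_force: [1.2, 0.4, -1.1]
width: 0.0
```

```bash
python3 - <<'E'
from h import *
from rig import monitor,eyes
s=monitor.sense(); print(s["ee_pos"],s["time"],s["ft_force"])
t=eyes.capture("top")["color"][140:380,180:450]; c=eyes.capture("scene")["color"][120:360,160:510]
cv2.imwrite("pics/e.png",np.hstack([cv2.resize(t,None,fx=1.28,fy=1.28),cv2.resize(c,None,fx=1.28,fy=1.28)])[:,:,::-1])
E
```

```text
[ 0.48210703 -0.41193298  0.2301888 ] 5.25 [ 1.17803119  0.37276341 -1.12847958]
```

View pics/e.png

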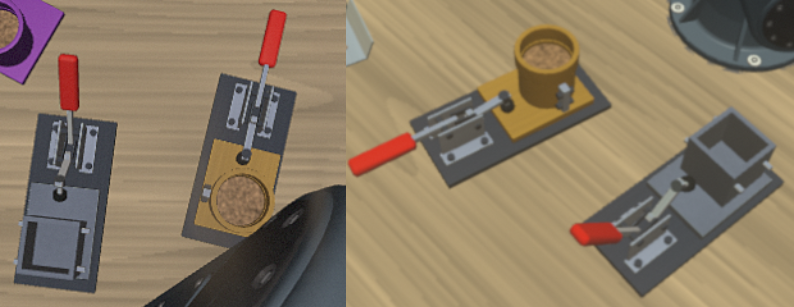

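The brass clamp's handle lies level with its pad on the base plate, the mould stands in place, and the spare handle is still up. Handing in.

servo_tool([
  [[0, 0, 0, 0, 0, 0], [0, 0, 0, 0, 0, 0], [0, 0, 0, 0, 0, 0]],
])

```text
time: 5.72
ee_pos: [0.4841, -0.4093, 0.2303]
tcp_rot: [-0.0, 0.995, -0.104, 0.0]
ft_force: [0.2, -0.8, -0.6]
width: -0.0001
```

```bash
python3 -c "
from rig import arm
print(arm.hand_in())"
```

```text
the job is handed in; nothing more can be done
None
```

The brass mould is clamped. I pushed the red handle down with the shut fingers, past its dead centre and onto its stop, then backed the arm away and handed the job in at about 5.7 s.

- **Push force:** it rose to about 4.4 N upward on the tool in the last reading before dead centre, then dropped to near zero as the handle went over. A short press afterwards met the hard stop at 25 N with the fingertips at z = 0.0626 m, which matches a level handle.
- **Last picture, arm clear:** the handle stayed level after release with the black pad on the base plate, and the mould looked unmoved. The spare clamp at the grey mould was still open.
- **Check disagreement:** before the approach, my estimates of the clamp's position differed by up to 2 cm and its direction by about 0.05 rad. I used a fit to both camera views, and the contact force confirmed it. No check failed.

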